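# Free the seized detector stage and check both detectors under the alignment laser

## Robot

A 6-joint arm with a two-finger parallel gripper is mounted at the origin on the work surface. World frame = base frame: x ahead of the robot, y to its left, z up, the work surface at z = 0. Lengths are in m, angles in rad, forces in N, time in s.
With the tool pointing down it reaches from about 0.35 to 0.775 m from the base axis. Payload 7.3 kg.
Tool frame: the origin (TCP) lies midway between the tips of the shut fingers; the grasp point (between the pads) lies 19 mm behind it (robot.tcp_to_grasp is the distance from the TCP to the grasp point, in m); z points along the fingers, y is the line along which they close (so a half turn about z gives the same grasp; the last joint's range is limited). The gripper opens to 92 mm and grips with 3 to 60 N. Pads are 19 mm wide; open, the fingers measure 130 mm over their backs; the gripper's body (75 mm by 190 mm) begins 47 mm behind the grasp point.
Start: joints at [-1.291, 0.342, 1.524, -0, 1.275, -0.146], TCP at [0.217, -0.478, 0.227] pointing down, gripper open.
Joint ranges: [-2.53, 2.53], [-0.77, 2.02], [0.04, 2.7], [-1, 4.14], [0.28, 2.66], [-3.11, 3.11]. Speed limits (rad/s): [2.57, 2.57, 3.14, 3.14, 3.14, 3.14].

## Interface

Orientations are given as [roll, pitch, yaw] about the fixed x, y, z axes, in that order (R = Rz(yaw) Ry(pitch) Rx(roll)).
In Python, from cell import readout, cams, ticket, robot gives the robot as it stands. The module is installed in compiled form; this text tells all that it offers.
- The arm moves only by the tool jog_arm, never from a script. Its argument "plan" is a list of rows, each a list of 5 numbers: the shift along the world's x, y, z each as a share of 0.08 m, from -1 to 1, then the turn about the world's z as a share of 90 degrees, from -1 to 1, then the opening, from -1 (shut) to 1 (fully open). A call has 1 to 12 rows; each row is the pose to reach, as a shift and turn from the pose commanded when the call began; what a row does not reach only later rows make up. A row lasts 1/10 s, in which the tool goes at most 50 mm and 8.59 degrees, less where a joint would pass 70% of its speed; a pose out of reach is approached as far as the arm can. A call with a number of a shift or a turn outside -1 to 1 is refused whole. A call with a gripper value outside its range is refused whole. The fingers move at their own pace and stop on an object; "squeeze" is the grip in N (left out, the last holds). Time passes only in rows, so rows that repeat a pose let the fingers close. It gives the time, the measured TCP pose, the force, the opening and the grip force at its end, in the units of the state.
- readout.observe(): the state, without advancing time (a new reading comes with each control period).
- cams.read_camera(name): name is "scene" or "top"; returns the picture (384x512x3 uint8, blue, green, red); there is no depth.
- cams.calibration(name): a dict with "K" (3x3 intrinsics, pixels), "world_from_camera" (4x4, takes a point from camera to world coordinates). Camera axes: x right, y down, z forward; pixel columns grow to the right and rows downward; lengths in m; the calibration is good to about 2 mm. A picture is of the moment at which its call begins. calibration takes no time and is no camera call.
- ticket.hand_in(): hands the job in; it is judged then, once.
The state is a dict: "time": time; "qpos": joint angles; "qvel": joint speeds; "joint_efforts": joint torques, N m; "tool_pos": TCP position; "tool_rot": TCP orientation; "contact_force": force on the tool from outside, world axes, zero at the start; "torque": the same for the moment, N m; "opening": finger opening in m; "grip_force": force on a finger pad.
Only numpy, scipy, OpenCV 4.12 (cv2) and the standard library are available. Lean on these libraries where they do the work, as an engineer would, in place of code of your own. Each camera call takes 0.05 s, during which the arm holds its last target. There are 200 camera calls.

## Task

The carriage with the green detector board has stuck on its rail: push it along the rail until it breaks free, then run it on gently until it is right up against the stop hidden in the grey hood. Leave it there and work the cross slide by its brass post to bring the near detector (the one towards the post) under the laser's tip, keep it there for a good second, then step on to the far detector and leave that one under the tip with everything let go. Keep off the board and the laser head, and do not disturb anything else on the bench.

Things in the scene. Friction and masses are not known exactly. Their poses are not given: they have to be found in the camera images.
- stage: black breadboard 320 x 480 mm, 12 mm thick, fixed to the bench, with an aluminium dovetail rail (440 mm long, top 30 mm above the bench) along its y axis. Origin at the underside on the rail's centre line; y points along the rail towards the hood, x across it away from the robot, z up; all parts on it keep these axes. A flange 57 mm high stands along its far edge.
- carriage: dark saddle on the rail, 110 mm across (x), top 48 mm above the bench, from 102 mm behind to 50 mm ahead of its origin along y; it slides only along y. Origin on the breadboard's top (12 mm above the bench), below the line of the detectors. Stuck where it stands: 8 to 16 N along +y break it loose within 8 mm; then it slides with 3 to 4 N and stays where left. 1.3 kg with all it carries.
- nose_end (a point): middle of the end of the carriage's steel nose bar (20 mm wide, 14 mm high), 107 mm ahead of the carriage's origin, 43 mm above the bench; it enters the hood and meets the stop inside.
- plate_top (a point): middle of the top edge of the carriage's end plate, 108 mm above the bench: an upright aluminium plate 60 mm across (x), 10 mm thick (y), its middle 95 mm behind the carriage's origin. Clear of other things down to 60 mm above the bench, with 40 mm between it and the cross slide. Push it, or pinch it from above, to move the carriage.
- cross_slide (a joint): the cross slide on top of the carriage: aluminium plate 170 (x) x 96 mm, top 68 mm above the bench. Value in m along stage x (away from the robot is positive), 0 in the middle, travel 0.035 either way; it moves with about 2 N and stays where it is left.
- post_top (a point): top centre of the cross slide's brass thumb post, 112 mm above the bench: 18 mm diameter, brass down to 82 mm above the bench, below that a thinner steel shank; 100 mm to the robot's side (-x) of the board's centre. Pinch it from above to move the cross slide.
- board: green detector board, 100 (x) x 70 mm, fixed on the cross slide, its top 80 mm above the bench. Origin at the cross slide's top (68 mm above the bench) under its centre. Not to be touched.
- near_detector (a point): centre of the window of the near detector on the green board: brass can 23 mm wide with a 16 mm dark window, 83 mm above the bench, 25 mm to the robot's side (-x) of the board's centre, 75 mm from the post.
- far_detector (a point): the same for the far detector, 25 mm to the +x side of the board's centre, 50 mm from the near one.
- head: fixed laser head, at a different place on the rail each time: a grey hood over the rail (84 mm across, 62 mm above the bench, 66 to 146 mm along y from its origin), open to the carriage, a rigid stop hidden inside, a column and the inclined laser on top, 165 mm above the bench. Origin on the breadboard below the laser's tip. With the carriage home the detectors' line passes under the tip.
- laser_tip (a point): tip of the alignment laser's brass nozzle, on the rail's centre line, 93 mm above the bench, about 10 mm above the detector windows; the laser rises from here over the hood (+y).
- mirror_mount: loose mirror on a post, base 45 x 55 mm, 96 mm high, standing on the breadboard's far side; origin under its base. Bystander.
- filter_mount: loose red filter on a post, the same size, on the breadboard's far side; origin under its base. Bystander.
- solenoid: loose black solenoid can, 42 mm diameter, 56 mm high, standing on the breadboard beside the hood on the robot's side; origin under its base. Bystander.
- screw_tray: loose blue tray of screws, 120 x 90 x 28 mm, on the bench to the right; origin under its centre. Bystander.
- driver: loose screwdriver with a yellow handle, 190 mm long, lying on the bench to the right. Bystander.
- air_valve: loose black valve with a yellow cap, 40 mm diameter, 83 mm high, on the bench to the left; origin under its base. Bystander.
- lens_box: loose grey lens box, 75 x 75 x 32 mm, on the bench to the left; origin under its centre. Bystander.

How it is judged:
By the outcome, as a careful person would: the job done as asked, in the order asked, and still so for the second after the job is handed in, with the robot touching nothing.
It also fails if it takes over 58 s, if anything falls off the work surface, if the arm or the gripper's body presses on something with over 40 N, if the wrist force passes 120 N, or if a joint passes its speed limit or range.

## Working session

There is one attempt and no reset: what is moved stays moved. The work goes in short steps, Python scripts to look and compute and a tool call to move; the robot and the scene stay as the last step left them, time stands still between calls to the robot, and variables do not carry over. Pictures are saved under pics/ and viewed, at most 10 in all, crops included, and the job is handed in when it is done.

Besides the shell and the picture viewer there is one more tool, called after "Request:" by a JSON object that holds its "fn" and its "kwargs". jog_arm: Moves the arm, as the interface text tells. Shift numbers are shares of 0.08 m and turn numbers shares of 90 degrees, none past 1 either way. Its arguments: {"type":"object","properties":{"plan":{"type":"array"},"squeeze":{"type":"number"}},"required":["plan"]}

```bash
mkdir -p pics; python3 - <<'E'
from cell import readout,cams
import cv2,numpy as np
for n in("scene","top"):
    cv2.imwrite(f"pics/{n}0.png",cams.read_camera(n)); c=cams.calibration(n)
    print(n,np.round(c["K"],1).tolist(),np.round(c["world_from_camera"],3).tolist())
o=readout.observe();print(o["tool_pos"],o["tool_rot"],o["opening"],o["contact_force"],o["time"])
E
```

```text
scene [[356.1, 0.0, 255.0], [0.0, 356.1, 192.3], [0.0, 0.0, 1.0]] [[-0.877, 0.267, -0.399, 1.027], [0.48, 0.502, -0.719, 0.842], [0.009, -0.823, -0.569, 0.726], [0.0, 0.0, 0.0, 1.0]]
top [[376.1, 0.0, 259.5], [0.0, 376.1, 192.8], [0.0, 0.0, 1.0]] [[0.013, -0.992, 0.125, 0.44], [-1.0, -0.013, 0.001, 0.042], [0.001, -0.125, -0.992, 1.165], [0.0, 0.0, 0.0, 1.0]]
[ 0.21676135 -0.47778416  0.22613011] [-3.14028315e+00 -1.86666435e-04  4.25788766e-01] 0.09149498714339671 [-0.76495866  0.05863666  0.36991678] 0.1
```

View pics/scene0.png

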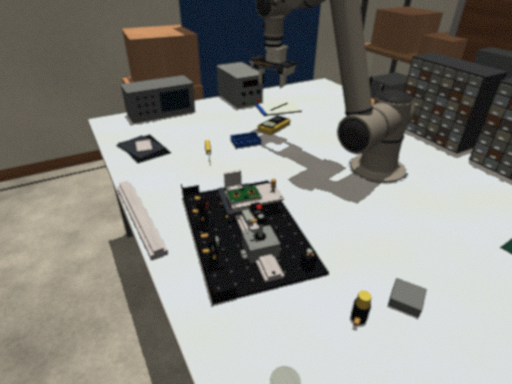

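View pics/top0.png

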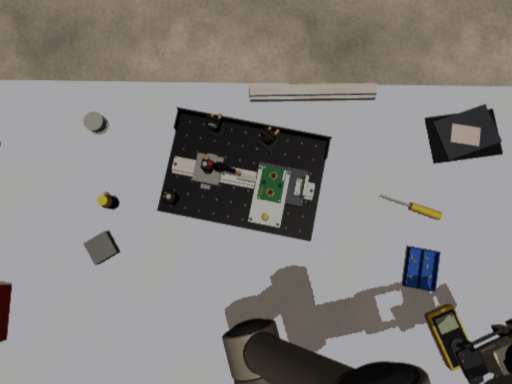

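The overview shows the stage at top (160–330, 108–240), board at (272,183), post at (265,217), end plate near (308,188) and laser head around (215,168). I'll zoom in on both views.

```bash
python3 - <<'E'
import cv2
a=cv2.imread("pics/top0.png")[100:245,150:340];cv2.imwrite("pics/t1.png",cv2.resize(a,None,fx=4,fy=4,interpolation=2))
a=cv2.imread("pics/scene0.png")[165:300,175:330];cv2.imwrite("pics/s1.png",cv2.resize(a,None,fx=4,fy=4,interpolation=2))
E
```

```text
(no output)
```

View pics/t1.png

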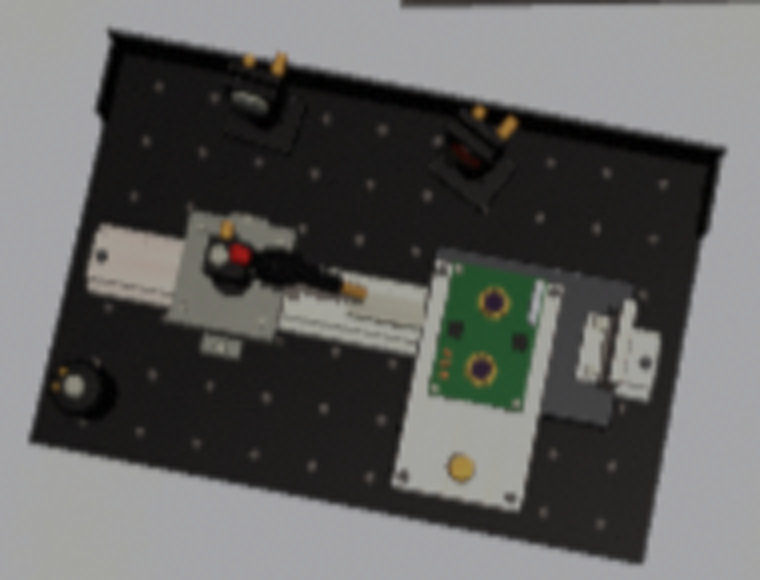

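View pics/s1.png

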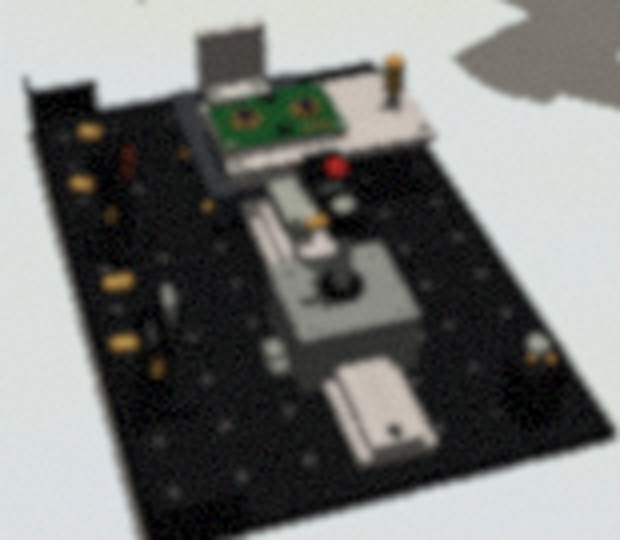

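The top crop shows the detectors at full-image (273.2,175.5) and (270.2,192.2), the post at (265.2,216.8), and the nozzle tip at (241.3,173.5). In the scene crop the post top is at (273.7,180), the plate's top edge is centred near (232.5,172), and the nozzle is at (254.5,221).

```bash
cat > h.py <<'E'
import cv2,numpy as np
from cell import cams,readout
C={n:cams.calibration(n) for n in("scene","top")}
def ray(n,p):
    T=C[n]["world_from_camera"];d=T[:3,:3]@np.linalg.solve(C[n]["K"],[p[0],p[1],1.]);return T[:3,3],d
def onz(n,p,z):
    o,d=ray(n,p);return o+d*(z-o[2])/d[2]
def tri(ps,pt):
    o1,d1=ray("scene",ps);o2,d2=ray("top",pt)
    s=np.linalg.lstsq(np.c_[d1,-d2],o2-o1,rcond=None)[0]
    a,b=o1+d1*s[0],o2+d2*s[1];return (a+b)/2,np.linalg.norm(a-b)
def blobs(im,lo,hi,roi,mina=6):
    m=cv2.inRange(cv2.cvtColor(im,cv2.COLOR_BGR2HSV),lo,hi);k=np.zeros_like(m);x0,y0,x1,y1=roi;k[y0:y1,x0:x1]=m[y0:y1,x0:x1]
    n,l,s,c=cv2.connectedComponentsWithStats(k);return [(np.round(c[i],1).tolist(),s[i].tolist()) for i in range(1,n) if s[i][4]>=mina],k
E
python3 - <<'E'
from h import *
np.set_printoptions(precision=4,suppress=True)
t=cv2.imread("pics/top0.png");s=cv2.imread("pics/scene0.png")
for im,roi in((t,(160,105,335,245)),(s,(180,165,330,300))):
    print("brass",blobs(im,(10,100,90),(28,255,255),roi,4)[0])
    b,k=blobs(im,(45,80,40),(85,255,255),roi,30);print("green",b,cv2.minAreaRect(cv2.findNonZero(k)))
N=(273.25,175.5);M=(270.25,192.25)
f,n,p=onz("top",N,.083),onz("top",M,.083),onz("top",(265.25,216.75),.112)
print("far",f,"near",n,"post",p,"tip",onz("top",(241.3,173.5),.093))
u=f-n;print("dir",u,np.linalg.norm(u),"yaw",np.degrees(np.arctan2(u[1],u[0])))
print("post tri",tri((273.7,180),(265.25,216.75)),"tip tri",tri((255,222.5),(241.3,173.5)))
print("plate scene",onz("scene",(224.3,172.5),.108),onz("scene",(240.8,171.2),.108))
# breadboard robot-side corners & edges z=.012
for c in((31,440),(642,562)):print("corner",onz("top",(150+c[0]/4,100+c[1]/4),.012))
E
```

```text
brass [([211.8, 114.8], [211, 114, 3, 3, 6]), ([219.3, 115.8], [218, 114, 4, 5, 12]), ([269.2, 127.8], [268, 127, 3, 3, 6]), ([276.4, 131.3], [275, 129, 4, 5, 14]), ([206.2, 156.8], [205, 155, 4, 5, 13]), ([238.3, 172.4], [236, 171, 6, 4, 15]), ([270.5, 173.8], [270, 172, 3, 5, 6]), ([275.0, 175.8], [273, 172, 4, 7, 10]), ([269.9, 191.9], [267, 189, 7, 7, 22]), ([264.7, 216.6], [262, 214, 6, 6, 29])]
green [([271.3, 183.5], [258, 166, 26, 36, 561])] ((271.5191955566406, 183.4038543701172), (22.749469757080078, 33.14362716674805), 11.309932708740234)
brass [([273.0, 180.8], [272, 179, 3, 4, 10]), ([196.9, 197.4], [195, 196, 5, 4, 17]), ([194.9, 210.4], [193, 209, 5, 4, 17]), ([253.9, 219.8], [251, 218, 6, 4, 16]), ([204.1, 234.8], [201, 233, 7, 5, 25]), ([205.5, 250.3], [202, 249, 8, 4, 24])]
green [([243.0, 193.6], [228, 185, 31, 17, 250])] ((242.93772888183594, 193.16793823242188), (13.08448600769043, 29.670454025268555), 79.3803482055664)
far [0.6278 0.0033 0.083 ] near [0.5784 0.0116 0.083 ] post [0.5054 0.0258 0.112 ] tip [0.6307 0.096  0.093 ]
dir [ 0.0494 -0.0083  0.    ] 0.05004458296287907 yaw -9.552902328021085
post tri (array([0.5055, 0.0258, 0.1067]), np.float64(0.000439788837109738)) tip tri (array([0.6303, 0.1055, 0.0388]), np.float64(0.023981765871649893))
plate scene [ 0.6274 -0.0884  0.108 ] [ 0.5754 -0.0703  0.108 ]
corner [0.5282 0.3545 0.012 ]
corner [ 0.4412 -0.1141  0.012 ]
```

```bash
python3 - <<'E'
from h import *
np.set_printoptions(precision=4,suppress=True)
f=lambda c:(149.6+c[0]/4,99.6+c[1]/4); g=lambda c:(174.6+c[0]/4,164.6+c[1]/4)
y=np.radians(-10.4);R=np.array([[np.cos(y),np.sin(y)],[-np.sin(y),np.cos(y)]])
def P(n,q):print(n,q,"stage axes",R@q[:2])
for n,c,z in[("cornerL",(31,440),.012),("cornerR",(642,562),.012),("flangeL",(110,33),.057),("flangeR",(722,150),.057),("railend",(94,258),.03),("railendR",(654,366),.03),
 ("hoodA",(192,210),.062),("hoodB",(298,236),.062),("hoodC",(166,322),.062),("hoodD",(270,340),.062),("far",(493,302),.083),("near",(481,369),.083),("post",(461,467),.112),("tip",(366,295),.093),("plateA",(631,300),.108),("plateB",(611,388),.108),("slideA",(437,262),.068),("slideB",(394,486),.068),("slideC",(522,510),.068)]:P(n,onz("top",f(c),z))
for n,c,z in[("plateA",(197,30),.108),("plateB",(263,24),.108),("tip",(305,222),.093),("post",(395,57),.112)]:P("scene "+n,onz("scene",g(c),z))
print(tri(g((305,222)),f((366,295))),tri(g((395,57)),f((461,467))))
E
```

```text
cornerL [0.5294 0.3558 0.012 ] stage axes [0.4565 0.4455]
cornerR [ 0.4424 -0.1129  0.012 ] stage axes [ 0.4555 -0.0312]
flangeL [0.8381 0.2978 0.057 ] stage axes [0.7706 0.4442]
flangeR [ 0.7523 -0.1687  0.057 ] stage axes [ 0.7704 -0.0302]
railend [0.6686 0.3091 0.03  ] stage axes [0.6018 0.4247]
railendR [ 0.5904 -0.1203  0.03  ] stage axes [ 0.6024 -0.0117]
hoodA [0.6996 0.2297 0.062 ] stage axes [0.6467 0.3522]
hoodB [0.6808 0.1498 0.062 ] stage axes [0.6425 0.2703]
hoodC [0.6145 0.2462 0.062 ] stage axes [0.5599 0.353 ]
hoodD [0.602  0.1687 0.062 ] stage axes [0.5616 0.2746]
far [0.6289 0.0044 0.083 ] stage axes [0.6178 0.1179]
near [0.5796 0.0127 0.083 ] stage axes [0.5678 0.1172]
post [0.5065 0.0269 0.112 ] stage axes [0.4933 0.1179]
tip [0.6312 0.0966 0.093 ] stage axes [0.6033 0.209 ]
plateA [ 0.6273 -0.093   0.108 ] stage axes [0.6337 0.0218]
plateB [ 0.564  -0.0786  0.108 ] stage axes [0.5689 0.0245]
slideA [0.6611 0.0457 0.068 ] stage axes [0.642  0.1643]
slideB [0.4949 0.0749 0.068 ] stage axes [0.4732 0.163 ]
slideC [ 0.4786 -0.0184  0.068 ] stage axes [0.4741 0.0683]
scene plateA [ 0.6277 -0.0914  0.108 ] stage axes [0.6339 0.0234]
scene plateB [ 0.575  -0.0744  0.108 ] stage axes [0.579  0.0306]
scene tip [0.6586 0.1565 0.093 ] stage axes [0.6195 0.2728]
scene post [0.5073 0.0265 0.112 ] stage axes [0.4942 0.1177]
(array([0.6351, 0.1019, 0.0459]), np.float64(0.010464565072245018)) (array([0.5069, 0.0267, 0.1119]), np.float64(0.0008441447853984255))
```

Request:
{"fn": "jog_arm", "kwargs": {"plan": [[0.31, 0.29, 0, 0.095, -1], [0.62, 0.57, 0, 0.19, -1], [0.93, 0.86, 0, 0.286, -1]], "squeeze": 10}}

```text
time: 0.4
tool_pos: [0.2917, -0.4085, 0.2263]
tool_rot: [-3.141, -0.0, 0.879]
contact_force: [0.0, -0.1, -0.0]
opening: 0.0723
grip_force: 0.0
```

Request:
{"fn": "jog_arm", "kwargs": {"plan": [[0.31, 0.29, 0, 0.095, -1], [0.62, 0.57, 0, 0.19, -1], [0.93, 0.86, 0, 0.286, -1]]}}

```text
time: 0.7
tool_pos: [0.3664, -0.3394, 0.2265]
tool_rot: [-3.141, -0.0, 1.329]
contact_force: [0.6, -0.3, -0.4]
opening: 0.0482
grip_force: 0.0
```

Request:
{"fn": "jog_arm", "kwargs": {"plan": [[0.31, 0.29, 0, 0.041, -1], [0.62, 0.57, 0, 0.041, -1], [0.93, 0.86, 0, 0.041, -1]]}}

```text
time: 1.0
tool_pos: [0.4408, -0.2705, 0.2264]
tool_rot: [-3.141, -0.0, 1.387]
contact_force: [0.9, -0.4, 0.7]
opening: 0.0243
grip_force: 0.0
```

Request:
{"fn": "jog_arm", "kwargs": {"plan": [[0.31, 0.29, 0, 0, -1], [0.62, 0.57, 0, 0, -1], [0.93, 0.86, 0, 0, -1]]}}

```text
time: 1.3
tool_pos: [0.5152, -0.2018, 0.2263]
tool_rot: [-3.141, -0.0, 1.387]
contact_force: [0.4, -0.8, -0.8]
opening: 0.002
grip_force: 0.0
```

Request:
{"fn": "jog_arm", "kwargs": {"plan": [[0.31, 0.29, 0, 0, -1], [0.62, 0.57, 0, 0, -1], [0.93, 0.86, 0, 0, -1], [0.93, 0.86, 0, 0, -1], [0.93, 0.86, 0, 0, -1]]}}

```text
time: 1.8
tool_pos: [0.5887, -0.1336, 0.2259]
tool_rot: [-3.14, 0.0, 1.389]
contact_force: [-0.6, -0.5, 1.3]
opening: 0.0004
grip_force: 0.0
```

Request:
{"fn": "jog_arm", "kwargs": {"plan": [[0, 0, -0.5, 0, -1], [0, 0, -0.95, 0, -1], [0, 0, -0.95, 0, -1]]}}

```text
time: 2.1
tool_pos: [0.585, -0.1341, 0.146]
tool_rot: [-3.131, -0.001, 1.386]
contact_force: [-0.7, 0.0, 0.0]
opening: 0.0008
grip_force: 0.0
```

Request:
{"fn": "jog_arm", "kwargs": {"plan": [[0, 0, -0.45, 0, -1], [0, 0, -0.9, 0, -1], [0, 0, -0.9, 0, -1], [0, 0, -0.9, 0, -1]]}}

```text
time: 2.5
tool_pos: [0.5893, -0.135, 0.0805]
tool_rot: [3.14, 0.0, 1.386]
contact_force: [0.4, -1.4, 0.7]
opening: 0.0007
grip_force: 0.0
```

Request:
{"fn": "jog_arm", "kwargs": {"plan": [[0.023, 0.123, 0, 0, -1], [0.045, 0.246, 0, 0, -1], [0.054, 0.295, 0, 0, -1], [0.057, 0.31, 0, 0, -1], [0.06, 0.325, 0, 0, -1], [0.06, 0.325, 0, 0, -1]]}}

```text
time: 3.1
tool_pos: [0.5937, -0.108, 0.0788]
tool_rot: [3.141, 0.0, 1.387]
contact_force: [-0.4, 0.2, 1.4]
opening: 0.0007
grip_force: 0.0
```

Advance in 1 mm steps, expecting contact within about 7 mm.

Request:
{"fn": "jog_arm", "kwargs": {"plan": [[0.0023, 0.0123, 0, 0, -1], [0.0045, 0.0246, 0, 0, -1], [0.007, 0.037, 0, 0, -1], [0.009, 0.049, 0, 0, -1], [0.011, 0.061, 0, 0, -1], [0.011, 0.061, 0, 0, -1]]}}

```text
time: 3.7
tool_pos: [0.5946, -0.1032, 0.0787]
tool_rot: [3.141, -0.0, 1.387]
contact_force: [-0.1, 0.1, -0.0]
opening: 0.0008
grip_force: 0.0
```

Request:
{"fn": "jog_arm", "kwargs": {"plan": [[0.0023, 0.0123, 0, 0, -1], [0.0045, 0.0246, 0, 0, -1], [0.0045, 0.0246, 0, 0, -1]]}}

```text
time: 4.0
tool_pos: [0.5949, -0.1014, 0.0788]
tool_rot: [3.141, 0.0, 1.387]
contact_force: [-0.0, -1.5, 0.2]
opening: 0.0003
grip_force: 0.6
```

Request:
{"fn": "jog_arm", "kwargs": {"plan": [[0.0023, 0.0123, 0, 0, -1], [0.0045, 0.0246, 0, 0, -1], [0.0045, 0.0246, 0, 0, -1]]}}

```text
time: 4.3
tool_pos: [0.5951, -0.1004, 0.0788]
tool_rot: [3.142, 0.002, 1.387]
contact_force: [-1.6, -6.4, -0.4]
opening: 0.0003
grip_force: 3.0
```

Request:
{"fn": "jog_arm", "kwargs": {"plan": [[0.0023, 0.0123, 0, 0, -1], [0.0045, 0.0246, 0, 0, -1], [0.0045, 0.0246, 0, 0, -1]]}}

```text
time: 4.6
tool_pos: [0.5952, -0.0999, 0.0788]
tool_rot: [-3.142, 0.004, 1.387]
contact_force: [-2.7, -11.2, 0.5]
opening: 0.0001
grip_force: 6.0
```

Request:
{"fn": "jog_arm", "kwargs": {"plan": [[0.0023, 0.0123, 0, 0, -1], [0.0023, 0.0123, 0, 0, -1]]}}

```text
time: 4.8
tool_pos: [0.5952, -0.0998, 0.0788]
tool_rot: [-3.141, 0.005, 1.387]
contact_force: [-4.5, -15.0, 0.5]
opening: 0.0003
grip_force: 7.6
```

Request:
{"fn": "jog_arm", "kwargs": {"plan": [[0.0023, 0.0123, 0, 0, -1], [0.0023, 0.0123, 0, 0, -1]]}}

```text
time: 5.0
tool_pos: [0.5952, -0.0995, 0.0789]
tool_rot: [-3.141, 0.006, 1.387]
contact_force: [-5.0, -17.9, -0.1]
opening: 0.0002
grip_force: 9.1
```

Request:
{"fn": "jog_arm", "kwargs": {"plan": [[0.0023, 0.0123, 0, 0, -1], [0.0023, 0.0123, 0, 0, -1]]}}

```text
time: 5.2
tool_pos: [0.5954, -0.0987, 0.0789]
tool_rot: [-3.141, 0.006, 1.387]
contact_force: [-4.3, -17.2, 0.8]
opening: 0.0007
grip_force: 8.9
```

Request:
{"fn": "jog_arm", "kwargs": {"plan": [[0.0023, 0.0123, 0, 0, -1], [0.0023, 0.0123, 0, 0, -1]]}}

```text
time: 5.4
tool_pos: [0.5959, -0.0956, 0.0788]
tool_rot: [-3.141, 0.003, 1.386]
contact_force: [-1.6, -7.4, 0.1]
opening: 0.0008
grip_force: 3.2
```

Request:
{"fn": "jog_arm", "kwargs": {"plan": [[0.0023, 0.0123, 0, 0, -1], [0.0023, 0.0123, 0, 0, -1]]}}

```text
time: 5.6
tool_pos: [0.5965, -0.0926, 0.0787]
tool_rot: [3.142, 0.0, 1.387]
contact_force: [-0.6, -3.6, 0.5]
opening: 0.0006
grip_force: 1.5
```

Request:
{"fn": "jog_arm", "kwargs": {"plan": [[0.0023, 0.0123, 0, 0, -1], [0.0023, 0.0123, 0, 0, -1]]}}

```text
time: 5.8
tool_pos: [0.5968, -0.0912, 0.0787]
tool_rot: [3.142, -0.0, 1.387]
contact_force: [-1.1, -2.9, 0.7]
opening: 0.0006
grip_force: 1.3
```

Request:
{"fn": "jog_arm", "kwargs": {"plan": [[0.0023, 0.0123, 0, 0, -1], [0.0023, 0.0123, 0, 0, -1]]}}

```text
time: 6.0
tool_pos: [0.597, -0.0902, 0.0788]
tool_rot: [3.141, -0.0, 1.387]
contact_force: [-0.8, -1.5, -0.3]
opening: 0.0007
grip_force: 1.1
```

Request:
{"fn": "jog_arm", "kwargs": {"plan": [[0.007, 0.037, 0, 0, -1], [0.014, 0.074, 0, 0, -1], [0.02, 0.111, 0, 0, -1], [0.027, 0.148, 0, 0, -1], [0.034, 0.184, 0, 0, -1], [0.041, 0.221, 0, 0, -1], [0.047, 0.258, 0, 0, -1], [0.054, 0.295, 0, 0, -1], [0.061, 0.332, 0, 0, -1], [0.068, 0.369, 0, 0, -1], [0.074, 0.406, 0, 0, -1], [0.081, 0.443, 0, 0, -1]]}}

```text
time: 7.2
tool_pos: [0.6035, -0.0548, 0.0788]
tool_rot: [3.141, 0.0, 1.387]
contact_force: [0.1, -2.6, -0.3]
opening: 0.0002
grip_force: 1.6
```

Request:
{"fn": "jog_arm", "kwargs": {"plan": [[0.0045, 0.025, 0, 0, -1], [0.009, 0.049, 0, 0, -1], [0.014, 0.074, 0, 0, -1], [0.018, 0.098, 0, 0, -1], [0.023, 0.123, 0, 0, -1], [0.027, 0.148, 0, 0, -1], [0.032, 0.172, 0, 0, -1], [0.036, 0.197, 0, 0, -1], [0.041, 0.221, 0, 0, -1], [0.045, 0.246, 0, 0, -1], [0.05, 0.27, 0, 0, -1], [0.054, 0.295, 0, 0, -1]]}}

```text
time: 8.4
tool_pos: [0.6078, -0.0313, 0.0787]
tool_rot: [3.141, 0.0, 1.387]
contact_force: [1.3, -3.5, -0.1]
opening: 0.0002
grip_force: 1.6
```

```bash
python3 - <<'E'
from h import *
a=cams.read_camera("top")[100:245,150:340];cv2.imwrite("pics/t2.png",cv2.resize(a,None,fx=4,fy=4,interpolation=2))
o=readout.observe();print(o["tool_pos"],o["contact_force"])
E
```

```text
[ 0.60786483 -0.03093349  0.07874736] [ 0.80426811 -3.35828141  0.14046528]
```

View pics/t2.png

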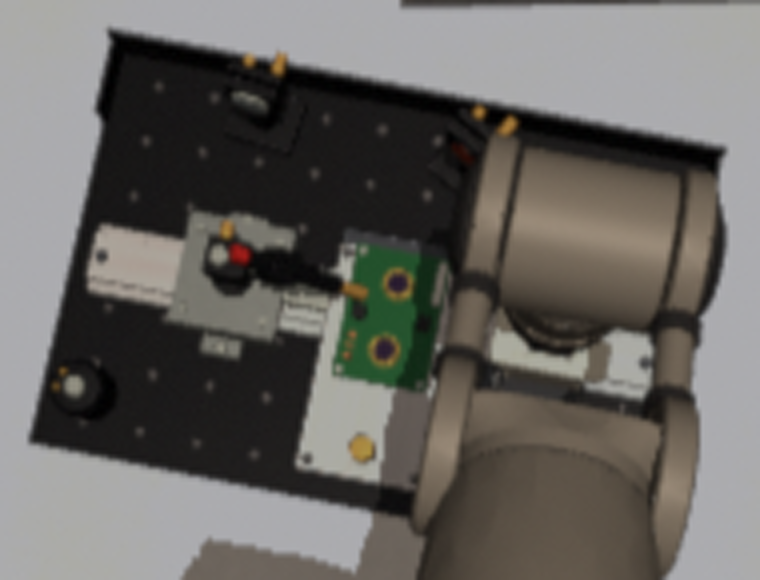

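The detector line (398,284)–(385,350) is still about 20 mm short of the tip at (366,295). I'll carry on slowly.

Request:
{"fn": "jog_arm", "kwargs": {"plan": [[0.0034, 0.018, 0, 0, -1], [0.007, 0.037, 0, 0, -1], [0.01, 0.055, 0, 0, -1], [0.014, 0.074, 0, 0, -1], [0.017, 0.092, 0, 0, -1], [0.02, 0.111, 0, 0, -1], [0.023, 0.123, 0, 0, -1]]}}

```text
time: 9.15
tool_pos: [0.6096, -0.0214, 0.0788]
tool_rot: [3.141, -0.0, 1.387]
contact_force: [1.3, -3.8, -0.3]
opening: 0.0008
grip_force: 1.5
```

Request:
{"fn": "jog_arm", "kwargs": {"plan": [[0.0023, 0.0123, 0, 0, -1], [0.0045, 0.0246, 0, 0, -1], [0.007, 0.037, 0, 0, -1]]}}

```text
time: 9.45
tool_pos: [0.6101, -0.0185, 0.0788]
tool_rot: [3.141, 0.0, 1.387]
contact_force: [1.7, -3.9, 0.1]
opening: 0.0002
grip_force: 1.5
```

Request:
{"fn": "jog_arm", "kwargs": {"plan": [[0.0023, 0.0123, 0, 0, -1], [0.0045, 0.0246, 0, 0, -1]]}}

```text
time: 9.65
tool_pos: [0.6105, -0.0166, 0.0788]
tool_rot: [3.141, 0.0, 1.387]
contact_force: [1.1, -3.4, -0.0]
opening: 0.0002
grip_force: 1.5
```

Request:
{"fn": "jog_arm", "kwargs": {"plan": [[0.0023, 0.0123, 0, 0, -1], [0.0045, 0.0246, 0, 0, -1]]}}

```text
time: 9.85
tool_pos: [0.6109, -0.0146, 0.0788]
tool_rot: [3.141, 0.0, 1.387]
contact_force: [0.3, -3.2, 0.2]
opening: 0.0004
grip_force: 1.5
```

v = 0.0959, so the stop should be very near. Continue in 1 mm steps.

Request:
{"fn": "jog_arm", "kwargs": {"plan": [[0.0023, 0.0123, 0, 0, -1], [0.0023, 0.0123, 0, 0, -1]]}}

```text
time: 10.05
tool_pos: [0.611, -0.0136, 0.0787]
tool_rot: [3.141, 0.0, 1.387]
contact_force: [1.2, -2.9, 0.6]
opening: 0.0003
grip_force: 1.5
```

Request:
{"fn": "jog_arm", "kwargs": {"plan": [[0.0023, 0.0123, 0, 0, -1], [0.0023, 0.0123, 0, 0, -1]]}}

```text
time: 10.25
tool_pos: [0.611, -0.0136, 0.0788]
tool_rot: [-3.141, 0.001, 1.387]
contact_force: [-0.7, -7.5, 1.8]
opening: 0.0007
grip_force: 3.4
```

Request:
{"fn": "jog_arm", "kwargs": {"plan": [[0.0023, 0.0123, 0, 0, -1], [0.0023, 0.0123, 0, 0, -1]]}}

```text
time: 10.45
tool_pos: [0.611, -0.0136, 0.0788]
tool_rot: [-3.141, 0.003, 1.387]
contact_force: [-0.8, -10.1, 1.6]
opening: 0.0003
grip_force: 5.3
```

Request:
{"fn": "jog_arm", "kwargs": {"plan": [[-0.027, -0.148, 0, 0, -1], [-0.054, -0.295, 0, 0, -1], [-0.054, -0.295, 0.5, 0, -1], [-0.054, -0.295, 1, 0, -1]]}}

```text
time: 10.85
tool_pos: [0.6057, -0.0357, 0.1582]
tool_rot: [-3.137, -0.001, 1.386]
contact_force: [0.5, 0.0, 0.4]
opening: 0.0008
grip_force: 0.0
```

Request:
{"fn": "jog_arm", "kwargs": {"plan": [[-0.1, 0, 0.5, 0.09, -1], [-0.3, 0, 1, 0.18, -1], [-0.6, 0.3, 1, 0.28, -1], [-0.95, 0.6, 1, 0.37, -0.7], [-0.95, 0.95, 1, 0.46, -0.5], [-0.95, 0.95, 1, 0.55, -0.3], [-0.95, 0.95, 1, 0.64, -0.3], [-0.95, 0.95, 1, 0.73, -0.3], [-0.95, 0.95, 1, 0.82, -0.3], [-0.95, 0.95, 1, 0.91, -0.3], [-0.95, 0.95, 1, 1, -0.3], [-0.95, 0.95, 1, 1, -0.3]]}}

```text
time: 12.05
tool_pos: [0.5307, 0.0405, 0.2386]
tool_rot: [3.141, -0.001, 2.959]
contact_force: [0.7, 0.1, -0.1]
opening: 0.032
grip_force: 0.0
```

```bash
python3 - <<'E'
from h import *
np.set_printoptions(precision=4,suppress=True)
t=cams.read_camera("top");s=cams.read_camera("scene")
cv2.imwrite("pics/t3f.png",t);cv2.imwrite("pics/s3f.png",s)
a=cv2.resize(t[120:230,170:310],None,fx=4,fy=4,interpolation=2);b=cv2.resize(s[165:275,215:335],None,fx=4,fy=4,interpolation=2)
cv2.imwrite("pics/c3.png",cv2.resize(np.hstack([a,b]),None,fx=.76,fy=.76,interpolation=3))
o=readout.observe();print(o["tool_pos"],o["tool_rot"],o["contact_force"],o["qpos"],o["opening"])
print(blobs(t,(10,100,90),(28,255,255),(200,140,300,225),4)[0]);print(blobs(s,(10,100,90),(28,255,255),(225,165,330,250),4)[0])
E
```

```text
[0.5308 0.0406 0.2386] [ 3.1411 -0.0005  2.9539] [-0.998  -0.8063 -0.2796] [-0.068   0.3467  1.4834  0.0006  1.312  -1.4513] 0.031839883148941414
[([206.2, 156.8], [205, 155, 4, 5, 13]), ([235.6, 211.2], [235, 210, 2, 3, 5])]
[([283.6, 195.2], [282, 194, 4, 3, 8]), ([243.9, 212.0], [241, 211, 7, 3, 9]), ([253.7, 219.8], [251, 218, 6, 5, 20])]
```

View pics/c3.png

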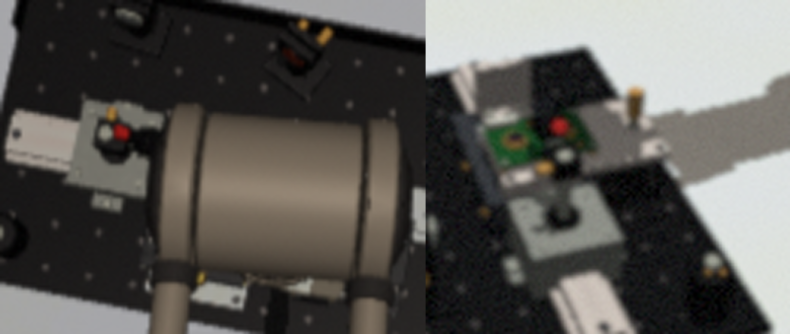

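The scene view shows the post at about (283.5,194) and the carriage nose in the hood; the arm hides most of the top view.

```bash
python3 - <<'E'
from h import *
for q,z in(((283.5,194.2),.112),((283.6,195.2),.108)):print(onz("scene",q,z))
E
```

```text
[0.52474178 0.11459699 0.112     ]
[0.52403949 0.11445881 0.108     ]
```

Request:
{"fn": "jog_arm", "kwargs": {"plan": [[-0.05, 0.47, 0, 0, -0.3], [-0.095, 0.936, -0.4, 0, -0.3], [-0.095, 0.936, -0.8, 0, -0.3], [-0.095, 0.936, -0.8, 0, -0.3], [-0.095, 0.936, -0.8, 0, -0.3]]}}

```text
time: 12.65
tool_pos: [0.5236, 0.1153, 0.1751]
tool_rot: [-3.141, -0.001, 2.956]
contact_force: [1.0, 0.2, -0.3]
opening: 0.0321
grip_force: 0.0
```

```bash
python3 - <<'E'
from h import *
s=cams.read_camera("scene")
cv2.imwrite("pics/s4.png",cv2.resize(s[150:240,225:335],None,fx=5,fy=5,interpolation=2))
o=readout.observe();print(o["tool_pos"],o["tool_rot"],o["contact_force"],o["opening"])
E
```

```text
[0.52433744 0.11508899 0.17607897] [3.14111742e+00 1.68153218e-03 2.95593215e+00] [ 0.92608394 -0.7128168   1.45065617] 0.03197741886509696
```

View pics/s4.png

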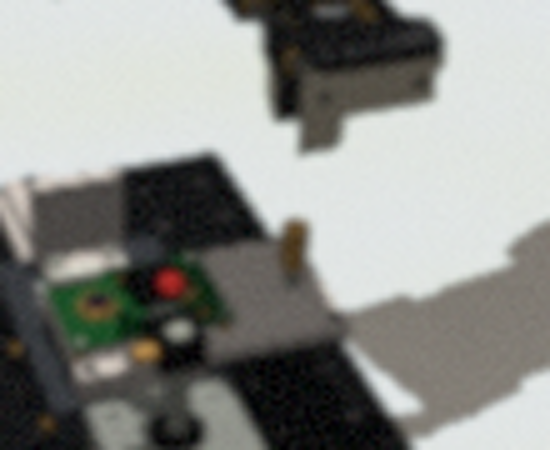

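The gripper is aligned above the post, and the path down is clear. I'll descend and pinch lightly.

Request:
{"fn": "jog_arm", "kwargs": {"plan": [[0, 0, -0.4, 0, -0.3], [0, 0, -0.8, 0, -0.3], [0, 0, -1, 0, -0.3], [0, 0, -1, 0, -0.3], [0, 0, -1, 0, -0.3]]}}

```text
time: 13.2
tool_pos: [0.5248, 0.1151, 0.0964]
tool_rot: [3.141, 0.003, 2.956]
contact_force: [-0.5, 0.3, -0.2]
opening: 0.0321
grip_force: 0.0
```

Request:
{"fn": "jog_arm", "kwargs": {"plan": [[0, 0, -0.1, 0, -0.3], [0, 0, -0.1, 0, -0.5], [0, 0, -0.1, 0, -1], [0, 0, -0.1, 0, -1], [0, 0, -0.1, 0, -1], [0, 0, -0.1, 0, -1]], "squeeze": 8}}

```text
time: 13.8
tool_pos: [0.5237, 0.1154, 0.0872]
tool_rot: [-3.142, 0.001, 2.958]
contact_force: [-0.5, -1.5, 3.6]
opening: 0.0177
grip_force: 8.0
```

Request:
{"fn": "jog_arm", "kwargs": {"plan": [[0.043, -0.008, 0, 0, -1], [0.086, -0.016, 0, 0, -1], [0.129, -0.024, 0, 0, -1], [0.172, -0.032, 0, 0, -1], [0.215, -0.04, 0, 0, -1], [0.258, -0.047, 0, 0, -1], [0.301, -0.055, 0, 0, -1], [0.344, -0.063, 0, 0, -1], [0.387, -0.071, 0, 0, -1], [0.43, -0.079, 0, 0, -1], [0.43, -0.079, 0, 0, -1], [0.43, -0.079, 0, 0, -1]]}}

```text
time: 15.0
tool_pos: [0.5585, 0.109, 0.0872]
tool_rot: [3.142, 0.002, 2.958]
contact_force: [0.7, -2.4, 5.2]
opening: 0.0179
grip_force: 8.0
```

```bash
python3 - <<'E'
from h import *
t=cams.read_camera("top");s=cams.read_camera("scene")
a=cv2.resize(t[135:225,190:290],None,fx=4,fy=4,interpolation=2);b=cv2.resize(s[165:255,215:315],None,fx=4,fy=4,interpolation=2)
cv2.imwrite("pics/c5.png",np.hstack([a,b]))
o=readout.observe();print(o["tool_pos"],o["tool_rot"],o["contact_force"],o["opening"],o["time"])
E
```

```text
[0.5584623  0.10900403 0.0871905 ] [3.14149270e+00 1.63733837e-03 2.95785175e+00] [ 0.29091122 -2.74536856  4.7846562 ] 0.017701056671497524 15.1
```

View pics/c5.png

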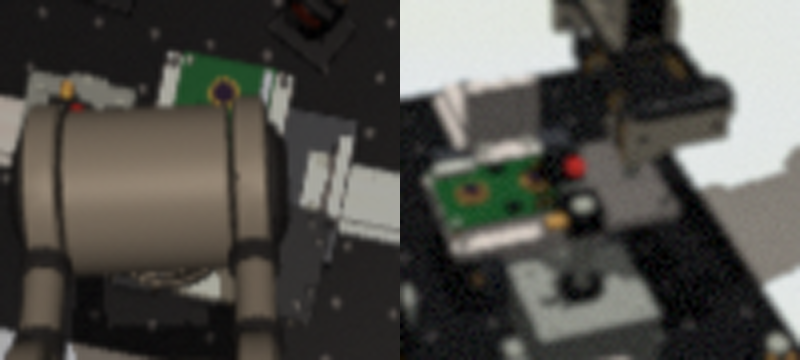

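Far detector shows at about (245.4,157.4) in the top view; the near one is hidden by the arm. I'll check its stage coordinates.

```bash
python3 - <<'E'
from h import *
y=np.radians(-10.4);R=np.array([[np.cos(y),np.sin(y)],[-np.sin(y),np.cos(y)]])
print(R@onz("top",(245.4,157.4),.083)[:2]-np.array([.05,0]), R@readout.observe()["tool_pos"][:2], "tip",R@onz("top",(149.6+366/4,99.6+295/4),.093)[:2])
E
```

```text
[0.60397148 0.20685022] [0.52961028 0.20802639] tip [0.6033413  0.20896165]
```

Near detector is within about 1 mm of the tip; I'll trim it by 1 mm and dwell.

Request:
{"fn": "jog_arm", "kwargs": {"plan": [[-0.0123, 0.0023, 0, 0, -1], [-0.0123, 0.0023, 0, 0, -1], [-0.0123, 0.0023, 0, 0, -1], [-0.0123, 0.0023, 0, 0, -1], [-0.0123, 0.0023, 0, 0, -1], [-0.0123, 0.0023, 0, 0, -1], [-0.0123, 0.0023, 0, 0, -1], [-0.0123, 0.0023, 0, 0, -1], [-0.0123, 0.0023, 0, 0, -1], [-0.0123, 0.0023, 0, 0, -1], [-0.0123, 0.0023, 0, 0, -1], [-0.0123, 0.0023, 0, 0, -1]]}}

```text
time: 16.3
tool_pos: [0.5574, 0.1092, 0.0871]
tool_rot: [3.142, 0.001, 2.958]
contact_force: [1.1, -2.9, 5.8]
opening: 0.0178
grip_force: 8.0
```

Request:
{"fn": "jog_arm", "kwargs": {"plan": [[0, 0, 0, 0, -1], [0, 0, 0, 0, -1], [0, 0, 0, 0, -1], [0, 0, 0, 0, -1], [0, 0, 0, 0, -1], [0, 0, 0, 0, -1]]}}

```text
time: 16.9
tool_pos: [0.5574, 0.1092, 0.0872]
tool_rot: [3.142, 0.001, 2.958]
contact_force: [0.7, -3.0, 6.3]
opening: 0.0175
grip_force: 8.0
```

Request:
{"fn": "jog_arm", "kwargs": {"plan": [[-0.05, 0.009, 0, 0, -1], [-0.1, 0.018, 0, 0, -1], [-0.15, 0.027, 0, 0, -1], [-0.2, 0.037, 0, 0, -1], [-0.25, 0.046, 0, 0, -1], [-0.3, 0.055, 0, 0, -1], [-0.35, 0.064, 0, 0, -1], [-0.4, 0.073, 0, 0, -1], [-0.45, 0.083, 0, 0, -1], [-0.5, 0.092, 0, 0, -1], [-0.56, 0.103, 0, 0, -1], [-0.615, 0.113, 0, 0, -1]]}}

```text
time: 18.1
tool_pos: [0.5079, 0.1184, 0.0871]
tool_rot: [3.141, 0.001, 2.958]
contact_force: [1.0, -3.9, 6.1]
opening: 0.0175
grip_force: 8.0
```

Request:
{"fn": "jog_arm", "kwargs": {"plan": [[0, 0, 0, 0, -1], [0, 0, 0, 0, -1], [0, 0, 0, 0, -1]]}}

```text
time: 18.4
tool_pos: [0.5071, 0.1185, 0.0871]
tool_rot: [-3.142, -0.001, 2.958]
contact_force: [-2.4, -2.1, 8.4]
opening: 0.0177
grip_force: 8.0
```

```bash
python3 - <<'E'
from h import *
y=np.radians(-10.4);R=np.array([[np.cos(y),np.sin(y)],[-np.sin(y),np.cos(y)]])
o=readout.observe();print(R@o["tool_pos"][:2],o["contact_force"],o["opening"],o["time"])
E
```

```text
[0.47735226 0.20811028] [-2.3591608  -2.06207378  8.38003358] 0.017687840701077737 18.4
```

Release, rise and move clear to check.

Request:
{"fn": "jog_arm", "kwargs": {"plan": [[0, 0, 0, 0, -0.6], [0, 0, 0, 0, -0.3], [0, 0, 0, 0, -0.3], [0, 0, 0.3, 0, -0.3], [0, 0, 0.8, 0, -0.3], [0, 0, 1, 0, -0.3], [0, 0, 1, 0, -0.3]]}}

```text
time: 19.1
tool_pos: [0.5089, 0.1189, 0.1688]
tool_rot: [3.14, 0.004, 2.958]
contact_force: [0.9, -0.2, 0.3]
opening: 0.0317
grip_force: 0.0
```

Request:
{"fn": "jog_arm", "kwargs": {"plan": [[0, 0, 0.6, 0, -0.3], [-0.5, -0.5, 0.9, 0, -0.3], [-0.9, -1, 0.9, 0, -0.3]]}}

```text
time: 19.4
tool_pos: [0.4434, 0.0477, 0.2386]
tool_rot: [3.141, 0.002, 2.961]
contact_force: [1.2, -1.8, -0.1]
opening: 0.0322
grip_force: 0.0
```

Request:
{"fn": "jog_arm", "kwargs": {"plan": [[0, -0.5, 0, 0, -0.3], [0, -1, 0, 0, -0.3], [0, -1, 0, 0, -0.3]]}}

```text
time: 19.7
tool_pos: [0.4426, -0.0358, 0.2366]
tool_rot: [-3.141, -0.002, 2.953]
contact_force: [0.3, 1.6, -0.1]
opening: 0.0322
grip_force: 0.0
```

Request:
{"fn": "jog_arm", "kwargs": {"plan": [[0, -0.5, 0, 0, -0.3], [0, -1, 0, 0, -0.3], [0, -1, 0, 0, -0.3]]}}

```text
time: 20.0
tool_pos: [0.4431, -0.115, 0.2364]
tool_rot: [-3.141, -0.002, 2.954]
contact_force: [-0.6, 0.5, 0.3]
opening: 0.0321
grip_force: 0.0
```

```bash
python3 - <<'E'
from h import *
t=cams.read_camera("top");s=cams.read_camera("scene")
a=cv2.resize(t[130:230,190:290],None,fx=4,fy=4,interpolation=2);b=cv2.resize(s[165:265,215:315],None,fx=4,fy=4,interpolation=2)
cv2.imwrite("pics/c6.png",np.hstack([a,b]))
o=readout.observe();print(o["tool_pos"],o["contact_force"],o["time"])
print(blobs(t,(10,100,90),(28,255,255),(200,140,300,225),4)[0]);print(blobs(s,(10,100,90),(28,255,255),(225,165,330,250),4)[0])
E
```

```text
[ 0.44284425 -0.11194323  0.2365912 ] [ 0.54624418 -0.44191628  0.53721213] 20.1
[([206.2, 156.8], [205, 155, 4, 5, 13]), ([240.6, 174.2], [236, 170, 10, 9, 37]), ([238.5, 191.8], [235, 188, 8, 8, 32]), ([232.6, 216.4], [230, 214, 6, 6, 30])]
[([289.2, 194.8], [288, 193, 4, 4, 11]), ([261.2, 205.8], [260, 204, 3, 4, 6]), ([266.2, 208.0], [264, 207, 5, 3, 9]), ([253.6, 219.6], [251, 218, 6, 5, 20])]
```

View pics/c6.png

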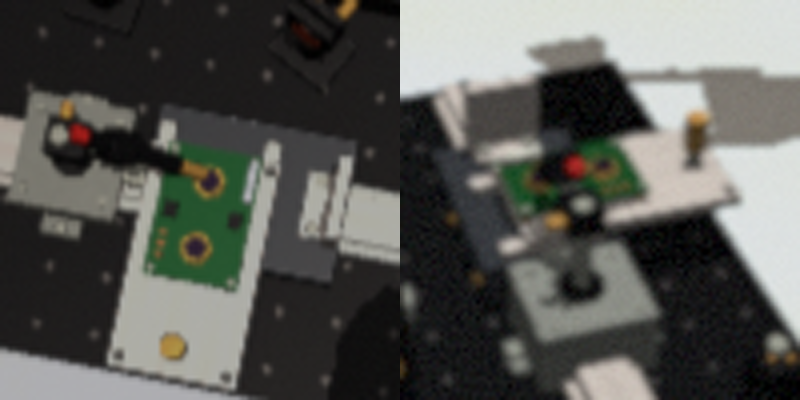

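Arm is clear. Near detector is at (238.4,191.5), post at (232.6,216.4), and the nozzle ends over the far window at about (241.7,175).

```bash
python3 - <<'E'
from h import *
y=np.radians(-10.4);R=np.array([[np.cos(y),np.sin(y)],[-np.sin(y),np.cos(y)]])
P=lambda n,q,z:print(R@onz(n,q,z)[:2])
print("far from near");P("top",(238.4,191.55),.083)
print("far");P("top",(189.6+210/4,129.6+181/4),.083);P("top",(232.6,216.4),.112);print("init post");P("top",(264.7,216.6),.112)
print("rail");P("top",(173.1,164.1),.03)
t=cv2.imread("pics/top0.png");b=blobs(t,(10,100,90),(28,255,255),(232,165,246,180),3)[1];print(cv2.findNonZero(b).reshape(-1,2).tolist())
E
```

```text
far from near
[0.55101377 0.20681673]
far
[0.60122022 0.20604077]
[0.47577507 0.20642491]
init post
[0.49255918 0.11816222]
rail
[0.60177783 0.42470109]
[[236, 171], [237, 171], [238, 171], [236, 172], [237, 172], [238, 172], [239, 172], [240, 172], [237, 173], [238, 173], [239, 173], [240, 173], [241, 173], [239, 174], [240, 174]]
```

Far detector is within about 1.5 mm of the tip (16 mm window), the carriage is still at the stop, and the arm is clear, so I'm handing in.

```bash
python3 -c "
from cell import ticket
print(ticket.hand_in())"
```

```text
the job is handed in; nothing more can be done
None
```

I handed the job in at about 20 s of the 58 s allowed. The carriage broke free and is against the stop. The near detector was held under the tip for about 1.8 s, and the far one is now under it, about 1.5 mm off centre by my measurement, with everything let go.

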